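Tap the figure to the middle of the photo turntable

ROBOT

A 7-joint arm with a two-finger parallel gripper is mounted at the origin on the work surface. World frame = base frame: x ahead of the robot, y to its left, z up, the work surface at z = 0. Lengths are in m, angles in degrees, forces in N, time in s.
With the tool pointing down it reaches from about 0.425 to 0.875 m from the base axis. Payload 4.7 kg.
Tool frame: the origin (TCP) lies at the very end of the fingers, on their centre line; the grasp point (between the pads) lies env.grip_point_offset behind it (env.grip_point_offset is the distance from the TCP to the grasp point, in m); z points along the fingers, y is the direction in which the jaws open and shut (so a half turn about z gives the same grasp; the last joint's range is limited). The gripper opens to 87 mm and grips with 3 to 60 N. Pads are 19 mm wide; open, the fingers measure 117 mm over their backs; the gripper's body (75 mm by 190 mm) begins 51 mm behind the grasp point.
Start: joints at [-67.489, 18.392, -4.016, 83.108, 1.295, 78.541, -3.26], TCP at [0.24, 0.604, 0.223] pointing down, gripper open.
Joint ranges: [-163.93, 163.93], [-17.29, 119.83], [-79.2, 71.16], [3.27, 140.29], [-89.18, 269.18], [5.43, 117.66], [-154.24, 154.24]. Speed limits (degrees/s): [147.25, 147.25, 180, 180, 180, 180, 180].

INTERFACE

Orientations are given as [roll, pitch, yaw] about the fixed x, y, z axes, in that order (R = Rz(yaw) Ry(pitch) Rx(roll)).
In Python, from cell import env gives the robot as it stands.
- The arm moves only by the tool send_rows, never from a script. Its argument "plan" is a list of rows, each a list of 7 numbers: the finger opening in mm, from 0 to 87, then the shift along the tool's x, y, z in mm, then the turn, a rotation vector about the tool's x, y, z in rad. A call has 1 to 12 rows; each row shifts and turns the commanded pose from where the row before left it, along the tool's axes as they then stand; what a row does not reach is not made up. A row lasts 1/10 s, in which the tool goes at most 50 mm and 8.59 degrees, less where a joint would pass 70% of its speed; a pose out of reach is approached as far as the arm can. A call is refused whole if a number of a shift passes 50 or a number of a turn 0.15, either way. A call with a gripper value outside its range is refused whole. The fingers move at their own pace and stop on an object; "grip_force" is the grip in N (left out, the last holds). Time passes only in rows, so rows that do not move let the fingers close. It gives the time, the measured TCP pose, the force and the opening at its end, in the units of the state.
- env.get_obs(): the state, without advancing time (a new reading comes with each control period).
- env.read_camera(name): name is "side" or "top"; returns the picture (480x640x3 uint8, red, green, blue); there is no depth.
- env.get_calibration(name): a dict with "fx", "fy", "cx", "cy" (pixels), "extrinsics" (4x4, takes a point from camera to world coordinates). Camera axes: x right, y down, z forward; pixel columns grow to the right and rows downward; lengths in m; the calibration is good to about 2 mm. A picture is of the moment at which its call begins. get_calibration takes no time and is no camera call.
- env.sign_off(): hands the job in, once; it reports no verdict.
Trained networks look in the newest picture that a camera, given by its name, has taken for a name from the list of things; names that differ only in an ending like _2 or _b are one class to them, and where a whole thing is asked for, a point or a joint stands for the part that bears it (a point fixed in the world has none). Each returns a list of dicts, best first, with "confidence" (0 to 1); they miss things now and then, are a little off and sometimes report something else, mostly with a low value. They report only what shows in the picture. A call takes as long as a camera call.
- env.regions_of(camera, query): "region" (480x640 bool, what is visible of it) and "rect" ([left, top, right, bottom] in pixels, round what is visible of it).
The state is a dict: "time_s": time; "qpos": joint angles; "joint_velocities": joint speeds; "effort": joint torques, N m; "tool_pos": TCP position; "tool_rot": TCP orientation; "force": force on the tool from outside, world axes, zero at the start; "wrist_torque": the same for the moment, N m; "grip_width": finger opening in m.
Only numpy, scipy, OpenCV 4.12 (cv2) and the standard library are available. Lean on these libraries where they do the work, as an engineer would, in place of code of your own. Each camera call takes 0.05 s, during which the arm holds its last target. There are 200 camera calls.

TASK

The little brass-headed wooden figure has been set down off-centre on the photo turntable, so it would swing out of the picture as it turns. With light taps or nudges of the fingertips or the outside of the fingers, bring it to the middle so that its whole foot stands inside the smallest printed ring, upright; do not grip, lift, tip or knock off the figure, do not shift the turntable, and leave the phone, glass, skittle and pencil tin where they are.

Things in the scene. Friction and masses are not known exactly. Their poses are not given: they have to be found in the camera images.
- figure: top-heavy figure on the turntable, 58 mm tall, round about z; origin at the centre of its underside. Dark wood foot: cylinder 34 mm in diameter, z 0 to 13 mm; body tapers to 14 mm at z 36; brass ball 24 mm in diameter centred at z 46. About 85 g, centre of mass at z 38. Pushed at the foot at 20 to 50 mm/s it slides upright and stops at once; pushed above z 20, or at 150 mm/s, it rocks and falls
- turntable: small round photo turntable, white plastic, 100 mm in diameter and 40 mm tall, 0.45 kg, loose on the mat on a rubber ring; origin at the centre of its underside. Motor off: the disc does not turn on the housing. A small black rocker switch on its side at -x; its yaw is arbitrary
- turntable_center (a point): centre of the disc, on its flat upper face, 40 mm above the turntable's underside. Disc 100 mm in diameter, no rim. Two thin black rings are printed about this point: 46 mm in diameter (the smallest; a centred foot has 6 mm to spare all round) and 78 mm; a dot marks the point
- mat: grey A2 cutting mat fixed to the table, 450 (x) by 600 (y) by 3 mm thick, on which everything here stands; origin at the centre of its underside
- phone_stand: bystander: phone lying long side level in an aluminium stand, one piece, camera side (-x) towards the turntable; about 150 mm long (y), 90 mm deep, 95 mm tall; origin under the stand's middle
- glass: bystander: empty drinking glass, 74 mm in diameter, 125 mm tall; origin at the centre of its underside
- skittle: bystander: plain light-wood skittle standing on the mat, 44 mm in diameter, 92 mm tall; origin at the centre of its underside
- pencil_tin: bystander: flat open steel tin with pencils, 75 (x) by 185 (y) by 28 mm; origin at the centre of its underside

How it is judged (in metres and radians):
At the end, for the whole second after the job is handed in: The figure stands still and upright (within 3.4 degrees) on the turntable's disc with its foot wholly inside the smallest ring (its centre within 6 mm of the disc's centre); the turntable is within 12 mm, and the phone stand, glass, skittle and pencil tin within 15 mm, of where they were (horizontal distance between figure and turntable_center below 0.006 m and z of figure in the frame of turntable_center between -0.002 and 0.002 m and angle between figure's own z axis and vertical below 0.06 rad and linear speed of figure below 0.01 m/s and distance of turntable from where it was at the start of the episode below 0.012 m and angle between turntable's own z axis and vertical below 0.03 rad and distance of each of phone_stand, glass, skittle, pencil_tin from where it was at the start of the episode below 0.015 m); the robot touches nothing.
It fails at once if the figure tips more than 20 degrees (angle between figure's own z axis and vertical above 0.35 rad).
It fails at once if the figure is lifted off the disc (underside's centre more than 10 mm above it) (z of figure in the frame of turntable_center above 0.01 m).
It fails at once if the figure is knocked off the disc (z of figure in the frame of turntable_center below -0.01 m or horizontal distance between figure and turntable_center above 0.048 m).
It fails at once if the figure is gripped or struck: the fingers load it with more than 8 N (contact force between the fingers and figure above 8 N).
It fails at once if the turntable is shifted more than 12 mm, or a bystander (phone stand, glass, skittle, pencil tin) more than 15 mm (distance of turntable from where it was at the start of the episode above 0.012 m or distance of any of phone_stand, glass, skittle, pencil_tin from where it was at the start of the episode above 0.015 m).
It also fails if it takes over 58 s, if anything falls off the work surface, if the arm or the gripper's body presses on something with over 40 N, if the wrist force passes 120 N, or if a joint passes its speed limit or range.

## Working session

There is one attempt and no reset: what is moved stays moved. The work goes in short steps, Python scripts to look and compute and a tool call to move; the robot and the scene stay as the last step left them, time stands still between calls to the robot, and variables do not carry over. Pictures are saved under pics/ and viewed, about 8 in all and at most 12, crops included, and the job is handed in when it is done.

Besides the shell and the picture viewer there is one more tool, called after "Request:" as a command line: name --pt "numbers of a row" for each row, then --argument value for the rest. send_rows: Moves the arm, as the interface text tells. Its arguments: {"type":"object","properties":{"plan":{"type":"array"},"grip_force":{"type":"number"}},"required":["plan"]}

```bash
mkdir -p pics; cat > h.py <<'E'
import numpy as np, cv2
from cell import env
def proj(cam,P):
    c=env.get_calibration(cam); T=np.linalg.inv(np.array(c["extrinsics"])); p=T[:3,:3]@np.array(P,float)+T[:3,3]
    return np.array([c["fx"]*p[0]/p[2]+c["cx"], c["fy"]*p[1]/p[2]+c["cy"]])
def ray(cam,u,v,z):
    c=env.get_calibration(cam); T=np.array(c["extrinsics"]); d=T[:3,:3]@np.array([(u-c["cx"])/c["fx"],(v-c["cy"])/c["fy"],1])
    o=T[:3,3]; return o+d*(z-o[2])/d[2]
def snap(cam,name=None):
    im=np.array(env.read_camera(cam))
    if name: cv2.imwrite("pics/"+name,im[:,:,::-1])
    return im
E
python3 - <<'E'
from h import *
for c in ("top","side"):
    snap(c,c+"0.png"); k=env.get_calibration(c); print(c,k["fx"],np.round(k["extrinsics"],3).tolist())
    for n in ("figure","turntable","phone_stand","glass","skittle","pencil_tin"):
        for r in env.regions_of(c,n)[:2]:
            l,t,rr,b=r["rect"]; print(n,round(r["confidence"],2),r["rect"],ray(c,(l+rr)/2,(t+b)/2,0.043).round(3), )
print(env.get_obs(), env.grip_point_offset)
E
```

```text
top 480.9228119615393 [[-0.017, -0.997, 0.08, 0.55], [-1.0, 0.016, -0.011, 0.02], [0.01, -0.08, -0.997, 0.98], [0.0, 0.0, 0.0, 1.0]]
figure 0.58 [308.0, 233.9, 325.7, 254.9] [0.619 0.012 0.043]
turntable 0.56 [299.5, 226.6, 347.9, 278.1] [ 0.604 -0.001  0.043]
phone_stand 0.77 [167.0, 207.2, 247.6, 254.8] [0.649 0.225 0.043]
phone_stand 0.22 [173.3, 143.8, 479.2, 382.5] [ 0.582 -0.006  0.043]
glass 0.7 [420.1, 188.5, 469.7, 231.5] [ 0.683 -0.242  0.043]
skittle 0.9 [424.0, 311.4, 457.1, 330.2] [ 0.467 -0.225  0.043]
skittle 0.7 [307.5, 233.6, 326.0, 252.2] [0.622 0.012 0.043]
pencil_tin 0.75 [262.7, 146.7, 359.4, 191.2] [0.769 0.021 0.043]
side 478.4092763554343 [[-0.979, -0.159, 0.131, 0.514], [-0.206, 0.769, -0.605, 0.544], [-0.005, -0.619, -0.785, 0.712], [0.0, 0.0, 0.0, 1.0]]
figure 0.89 [309.0, 202.9, 330.6, 236.3] [ 0.628 -0.011  0.043]
phone_stand 0.86 [236.1, 278.2, 309.5, 376.6] [0.655 0.218 0.043]
glass 0.58 [299.7, 95.8, 335.3, 161.7] [ 0.685 -0.263  0.043]
skittle 0.96 [403.7, 132.7, 429.4, 177.8] [ 0.469 -0.221  0.043]
skittle 0.34 [306.3, 206.5, 357.7, 260.0] [0.6   0.016 0.043]
{'time_s': 0.7, 'qpos': array([-67.48889512,  18.38851212,  -4.01680251,  83.1084679 ,
         1.29537725,  78.54111891,  -3.26376295]), 'joint_velocities': array([-0.02025213,  0.04063843,  0.07330107, -0.02406084,  0.06407987,
        0.09111605, -0.06171714]), 'effort': array([-5.47272521e-04, -4.90954864e+01, -4.03173985e-01, -3.12704945e+01,
       -6.34723110e-02,  3.33431619e-02,  1.79265891e-05]), 'tool_pos': array([0.24039706, 0.60392595, 0.22261728]), 'tool_rot': array([1.79992940e+02, 2.98579857e-03, 1.58294690e+02]), 'force': array([-0.97636959, -0.51858967,  0.42727004]), 'wrist_torque': array([-0.03510889, -0.01163318,  0.01795454]), 'grip_width': 0.08692219704598222} 0.0187
```

```bash
python3 - <<'E'
import cv2,numpy as np
t=cv2.imread('pics/top0.png');s=cv2.imread('pics/side0.png')
a=cv2.resize(t[210:290,283:363],(480,480),interpolation=cv2.INTER_CUBIC)
b=cv2.resize(s[192:272,290:370],(480,480)[:2],interpolation=cv2.INTER_CUBIC)
c=np.hstack([a,b]);cv2.imwrite('pics/a.png',cv2.resize(c,(800,400)))
cv2.imwrite('pics/b.png',cv2.resize(np.hstack([t,s]),(800,300)))
E
```

```text
(no output)
```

View pics/a.png

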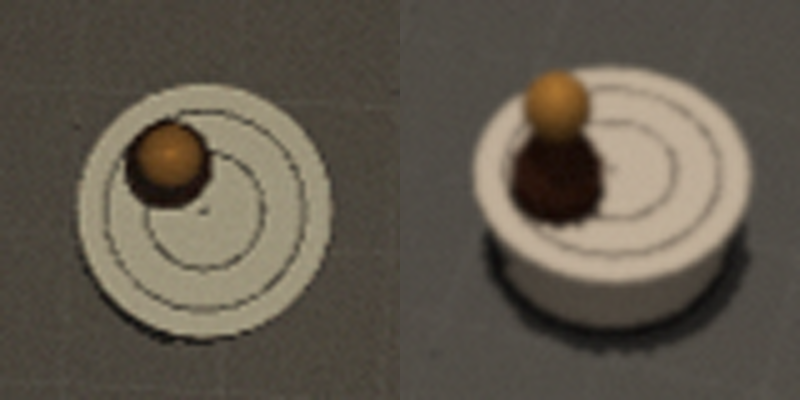

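View pics/b.png

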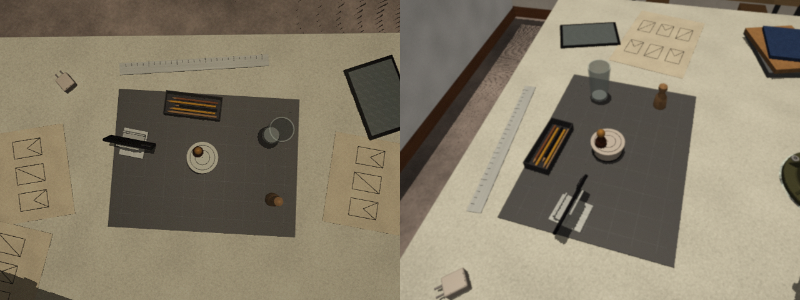

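```bash
cat >> h.py <<'E'
from scipy.optimize import minimize
S=4
def circ(cam,x,y,z,r):
    return [proj(cam,[x+r*np.cos(a),y+r*np.sin(a),z]) for a in np.linspace(0,2*np.pi,40,endpoint=False)]
def fill(polys,box):
    m=np.zeros(((box[3]-box[1])*S,(box[2]-box[0])*S),np.uint8)
    for p in polys:
        q=cv2.convexHull(np.float32((np.array(p)+0.5-np.array(box[:2]))*S)); cv2.fillConvexPoly(m,np.int32(np.round(q*16)),1,shift=4)
    return m>0
def figmodel(cam,x,y):
    f=circ(cam,x,y,.043,.017)+circ(cam,x,y,.056,.017)
    b=sum([circ(cam,x,y,.089+.012*np.sin(a),.012*np.cos(a)) for a in np.linspace(-1.4,1.4,7)],[])
    n=circ(cam,x,y,.056,.017)+circ(cam,x,y,.079,.007)
    return [f,b,n]
def fit(cam,im,x0,model,mask,box):
    cost=lambda p:-np.sum(fill(model(cam,*p),box)&mask)/np.sum(fill(model(cam,*p),box)|mask)
    r=minimize(cost,x0,method="Nelder-Mead",options=dict(initial_simplex=[x0,[x0[0]+.008,x0[1]],[x0[0],x0[1]+.008]],xatol=1e-4,fatol=1e-5))
    return r.x,-r.fun
def big(im,box): return cv2.resize(im[box[1]:box[3],box[0]:box[2]],None,fx=S,fy=S,interpolation=cv2.INTER_CUBIC)
def measure(cam,im,disc0=(.60,.0),fig0=(.615,.013)):
    x,y=proj(cam,[*disc0,.06]).astype(int); box=[x-42,y-42,x+42,y+42]
    B=big(im,box).astype(np.float32); lum=B.mean(2); sat=(B[:,:,0]-B[:,:,2])
    D=lambda c,x,y:[circ(c,x,y,.043,.05)]
    inner=fill([circ(cam,*disc0,.043,.045)],box)
    white=np.median(lum[inner]); 
    hsv=sat/np.maximum(lum,1)
    fm=((lum<.5*white)|(hsv>.5)); near=fill([circ(cam,*fig0,.05,.026),circ(cam,*fig0,.085,.02)],box)
    lab=cv2.connectedComponentsWithStats((fm&near).astype(np.uint8)); k=1+np.argmax(lab[2][1:,4]); fm=lab[1]==k
    pf,qf=fit(cam,im,list(fig0),figmodel,fm,box)
    return box,B,lum,fm,pf,qf,white
def overlay(cam,B,box,pf,pd,name):
    o=np.clip(B,0,255).astype(np.uint8)[:,:,::-1].copy(); o=cv2.resize(o,None,fx=2,fy=2)
    def dr(P,c): cv2.polylines(o,[np.int32((np.array(P)+.5-np.array(box[:2]))*S*2)],True,c,1)
    for p in figmodel(cam,*pf)[:2]: dr(cv2.convexHull(np.float32(p))[:,0],(0,255,0))
    for r in (.05,.039,.023): dr(circ(cam,*pd,.043,r),(0,0,255))
    return cv2.resize(o,(400,400))
E
cat > m.py <<'E'
from h import *
import sys
tag=sys.argv[1]; d0=eval(sys.argv[2]); f0=eval(sys.argv[3]); ov=[]
for cam in sys.argv[4:] or ("top","side"):
    im=snap(cam,cam+tag+".png"); box,B,lum,fm,pf,qf,w=measure(cam,im,d0,f0)
    # disc: dark printed rings/edge via gradient-based chamfer on Canny edges
    e=cv2.Canny(np.clip(lum*150/w,0,255).astype(np.uint8),40,90)>0
    e&=~cv2.dilate(fm.astype(np.uint8),np.ones((9,9)))>0 if False else ~(cv2.dilate(fm.astype(np.uint8),np.ones((9,9)))>0)
    # rings: black-hat response sampled along projected rings
    bh=cv2.GaussianBlur(cv2.morphologyEx(lum,cv2.MORPH_BLACKHAT,np.ones((17,17))),(0,0),2); bh[cv2.dilate(fm.astype(np.uint8),np.ones((9,9)))>0]=0
    bh=np.minimum(bh,60)
    def c(p):
        q=np.float32((np.array(circ(cam,*p,.043,.023)+circ(cam,*p,.043,.039))+.5-np.array(box[:2]))*S-.5)
        return -cv2.remap(bh,q[:,0].copy(),q[:,1].copy(),cv2.INTER_LINEAR).mean()
    g=[(c([d0[0]+a,d0[1]+b]),d0[0]+a,d0[1]+b) for a in np.arange(-.01,.0101,.001) for b in np.arange(-.01,.0101,.001)]
    g=min(g); r=minimize(c,g[1:],method="Nelder-Mead",options=dict(initial_simplex=[g[1:],(g[1]+.001,g[2]),(g[1],g[2]+.001)]))
    pd=r.x; d=pf-pd
    print(cam,"disc",pd.round(4),round(-r.fun,1),"fig",pf.round(4),round(qf,3),"rel mm",(d*1e3).round(1),"dist",round(np.hypot(*d)*1e3,1),"dir",round(np.degrees(np.arctan2(d[1],d[0])),1))
    ov.append(overlay(cam,B,box,pf,pd,""))
cv2.imwrite("pics/o"+tag+".png",np.hstack(ov))
E
python3 m.py 1 "(.605,.0)" "(.62,.013)"
```

```text
Traceback (most recent call last):
  File "m.py", line 5, in <module>
    im=snap(cam,cam+tag+".png"); box,B,lum,fm,pf,qf,w=measure(cam,im,d0,f0)
                                                      ~~~~~~~^^^^^^^^^^^^^^
  File "h.py", line 41, in measure
    pf,qf=fit(cam,im,list(fig0),figmodel,fm,box)
          ~~~^^^^^^^^^^^^^^^^^^^^^^^^^^^^^^^^^^^
  File "h.py", line 29, in fit
    r=minimize(cost,x0,method="Nelder-Mead",options=dict(initial_simplex=[x0,[x0[0]+.008,x0[1]],[x0[0],x0[1]+.008]],xatol=1e-4,fatol=1e-5))
  File "h.py", line 28, in <lambda>
    cost=lambda p:-np.sum(fill(model(cam,*p),box)&mask)/np.sum(fill(model(cam,*p),box)|mask)
                               ~~~~~^^^^^^^^
  File "h.py", line 24, in figmodel
    b=sum([circ(cam,x,y,.089+.012*np.sin(a),.012*np.cos(a)) for a in np.linspace(-1.4,1.4,7)],[])
           ~~~~^^^^^^^^^^^^^^^^^^^^^^^^^^^^^^^^^^^^^^^^^^^^
  File "h.py", line 16, in circ
    return [proj(cam,[x+r*np.cos(a),y+r*np.sin(a),z]) for a in np.linspace(0,2*np.pi,40,endpoint=False)]
            ~~~~^^^^^^^^^^^^^^^^^^^^^^^^^^^^^^^^^^^^^
  File "h.py", line 4, in proj
    c=env.get_calibration(cam); T=np.linalg.inv(np.array(c["extrinsics"])); p=T[:3,:3]@np.array(P,float)+T[:3,3]
ValueError: time passes only in moves, steps and waits
```

```bash
sed -i 's/env.get_calibration(cam)/cal(cam)/; s/^from cell import env/from cell import env\nfrom functools import lru_cache\n@lru_cache\ndef cal(c): return env.get_calibration(c)/' h.py; python3 m.py 1 "(.605,.0)" "(.62,.013)"
```

```text
top disc [ 0.6051 -0.0008] 31.6 fig [0.623  0.0136] 0.944 rel mm [17.9 14.4] dist 22.9 dir 38.9
side disc [ 0.6041 -0.0021] 16.1 fig [0.6218 0.0109] 0.906 rel mm [17.7 12.9] dist 21.9 dir 36.2
```

View pics/o1.png

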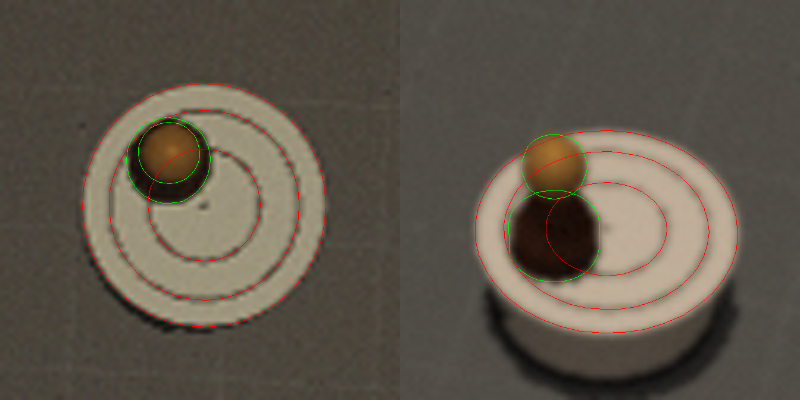

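```bash
python3 - <<'E'
import numpy as np
p=np.array([.2404,.6039,.2226]);g=np.array([.666,.0465,.15]);d=(g-p)*1000/16;yaw=158.29
for i in range(16):
    a=np.radians(yaw);print([16,*np.round([d[0]*np.cos(a)+d[1]*np.sin(a), d[0]*np.sin(a)-d[1]*np.cos(a), -d[2]],1).tolist(),0,0,.15 if i<14 else 0])
    if i<14:yaw-=np.degrees(.15)
E
```

```text
[16, -37.6, -22.5, 4.5, 0, 0, 0.15]
[16, -40.5, -16.7, 4.5, 0, 0, 0.15]
[16, -42.6, -10.4, 4.5, 0, 0, 0.15]
[16, -43.7, -3.9, 4.5, 0, 0, 0.15]
[16, -43.8, 2.6, 4.5, 0, 0, 0.15]
[16, -42.9, 9.1, 4.5, 0, 0, 0.15]
[16, -41.0, 15.5, 4.5, 0, 0, 0.15]
[16, -38.2, 21.4, 4.5, 0, 0, 0.15]
[16, -34.6, 26.9, 4.5, 0, 0, 0.15]
[16, -30.2, 31.8, 4.5, 0, 0, 0.15]
[16, -25.1, 35.9, 4.5, 0, 0, 0.15]
[16, -19.5, 39.3, 4.5, 0, 0, 0.15]
[16, -13.4, 41.7, 4.5, 0, 0, 0.15]
[16, -7.0, 43.3, 4.5, 0, 0, 0.15]
[16, -0.5, 43.8, 4.5, 0, 0, 0]
[16, -0.5, 43.8, 4.5, 0, 0, 0]
```

Request:
send_rows --pt "16 -37.6 -22.5 4.5 0 0 0.15" --pt "16 -40.5 -16.7 4.5 0 0 0.15" --pt "16 -42.6 -10.4 4.5 0 0 0.15" --pt "16 -43.7 -3.9 4.5 0 0 0.15" --pt "16 -43.8 2.6 4.5 0 0 0.15" --pt "16 -42.9 9.1 4.5 0 0 0.15" --pt "16 -41 15.5 4.5 0 0 0.15" --pt "16 -38.2 21.4 4.5 0 0 0.15"

```text
time_s: 1.65
tool_pos: [0.4542, 0.3238, 0.1867]
tool_rot: [180.0, -0.0, 89.2]
force: [0.8, 0.2, 0.0]
grip_width: 0.0311
```

Request:
send_rows --pt "16 -34.6 26.9 4.5 0 0 0.15" --pt "16 -30.2 31.8 4.5 0 0 0.15" --pt "16 -25.1 35.9 4.5 0 0 0.15" --pt "16 -19.5 39.3 4.5 0 0 0.15" --pt "16 -13.4 41.7 4.5 0 0 0.15" --pt "16 -7 43.3 4.5 0 0 0.15" --pt "16 0 0 0 0 0 0" --pt "16 0 0 0 0 0 0"

```text
time_s: 2.45
tool_pos: [0.6132, 0.1149, 0.1593]
tool_rot: [180.0, 0.0, 37.9]
force: [-0.3, 0.6, -0.0]
grip_width: 0.0158
```

Request:
send_rows --pt "16 0 43.2 5 0 0 0" --pt "16 0 43.2 5 0 0 0" --pt "16 0 0 20 0 0 0" --pt "16 0 0 20 0 0 0" --pt "16 0 0 20 0 0 0" --pt "16 0 0 20 0 0 0" --pt "16 0 0 15 0 0 0" --pt "16 0 0 5 0 0 0" --pt "16 0 0 0 0 0 0" --pt "16 0 0 0 0 0 0"

```text
time_s: 3.45
tool_pos: [0.6668, 0.0485, 0.0506]
tool_rot: [180.0, -0.1, 38.0]
force: [0.1, -0.5, 0.5]
grip_width: 0.0161
```

```bash
python3 - <<'E'
from h import *
o=[]
T=env.get_obs(); print(T["tool_pos"])
x,y,z=T["tool_pos"]; a=np.radians(T["tool_rot"][2]); ex=np.array([np.cos(a),np.sin(a)]); ey=np.array([np.sin(a),-np.cos(a)])
for c in ("top","side"):
    im=snap(c,c+"2.png")[:,:,::-1]; u,v=proj(c,[.625,.02,.06]).astype(int)
    k=np.ascontiguousarray(cv2.resize(im[v-40:v+40,u-40:u+40],(400,400),interpolation=cv2.INTER_CUBIC))
    P=[proj(c,[*(np.array([x,y])+sx*.0095*ex+sy*.023*ey),z]) for sx,sy in((1,1),(-1,1),(-1,-1),(1,-1))]
    cv2.polylines(k,[np.int32((np.array(P)+.5-[u-40,v-40])*5)],True,(0,255,0),1); o.append(k)
cv2.imwrite("pics/g2.png",np.hstack(o))
E
```

```text
[0.66682233 0.04854093 0.05062809]
```

View pics/g2.png

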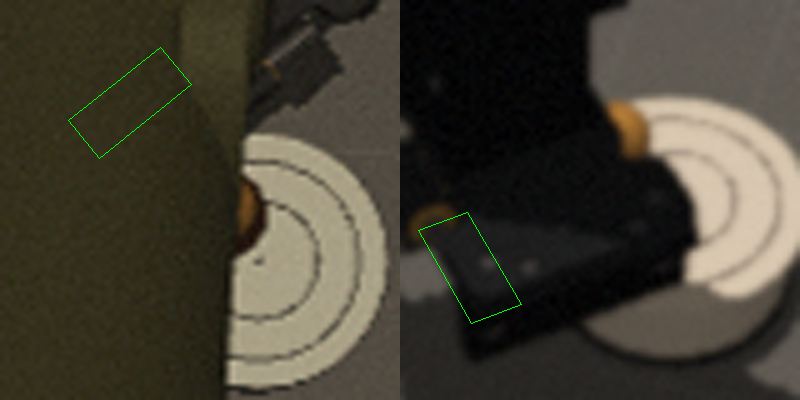

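Request:
send_rows --pt "16 -8 1 2 0 0 0" --pt "16 -8 0 0 0 0 0" --pt "16 -5 0 0 0 0 0" --pt "16 -3 0 0 0 0 0" --pt "16 -3 0 0 0 0 0" --pt "16 -3 0 0 0 0 0" --pt "16 -3 0 0 0 0 0" --pt "16 -3 0 0 0 0 0" --pt "16 -3 0 0 0 0 0" --pt "16 -3 0 0 0 0 0" --pt "16 -3 0 0 0 0 0" --pt "16 0 0 0 0 0 0"

```text
time_s: 4.75
tool_pos: [0.6309, 0.0192, 0.0476]
tool_rot: [-180.0, 0.0, 37.9]
force: [-0.1, 0.1, 0.1]
grip_width: 0.0163
```

```bash
python3 - <<'E'
from h import *
o=[]
for c in ("top","side"):
    im=snap(c,c+"3.png")[:,:,::-1]; u,v=proj(c,[.605,.0,.06]).astype(int)
    o.append(cv2.resize(im[v-40:v+40,u-40:u+40],(400,400),interpolation=cv2.INTER_CUBIC))
cv2.imwrite("pics/g3.png",np.hstack(o))
E
```

```text
(no output)
```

View pics/g3.png

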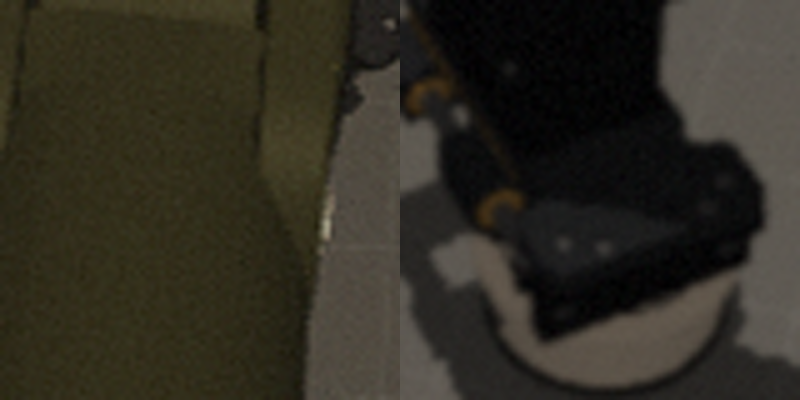

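Request:
send_rows --pt "16 -2.5 0 0 0 0 0" --pt "16 -2.5 0 0 0 0 0" --pt "16 0 0 0 0 0 0" --pt "16 3 0 0 0 0 0" --pt "16 10 0 0 0 0 0" --pt "16 20 0 0 0 0 0" --pt "16 20 0 0 0 0 0" --pt "16 0 0 -30 0 0 0" --pt "16 0 0 -40 0 0 0" --pt "16 30 0 -40 0 0 0" --pt "16 40 -30 0 0 0 0" --pt "16 0 -50 0 0 0 0"

```text
time_s: 6.05
tool_pos: [0.6796, 0.1576, 0.1573]
tool_rot: [179.8, -0.2, 37.9]
force: [-1.1, 1.7, -0.8]
grip_width: 0.0159
```

Request:
send_rows --pt "16 0 -50 0 0 0 0" --pt "16 0 -50 0 0 0 0" --pt "16 0 -40 0 0 0 0" --pt "16 0 -40 0 0 0 0" --pt "16 0 0 0 0 0 0" --pt "16 0 0 0 0 0 0"

```text
time_s: 6.65
tool_pos: [0.5637, 0.2994, 0.1576]
tool_rot: [-180.0, -0.0, 38.2]
force: [-0.2, -0.6, -0.7]
grip_width: 0.016
```

```bash
python3 m.py 4 "(.605,-.001)" "(.608,.003)"
```

```text
top disc [ 0.6051 -0.001 ] 42.1 fig [0.6068 0.0015] 0.942 rel mm [1.7 2.5] dist 3.1 dir 55.6
side disc [ 0.6022 -0.0082] 1.8 fig [ 0.6177 -0.048 ] 0.016 rel mm [ 15.6 -39.9] dist 42.8 dir -68.7
```

View pics/o4.png

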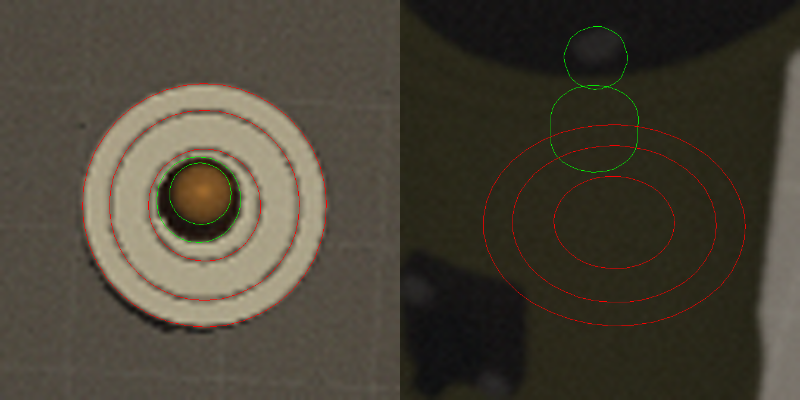

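Request:
send_rows --pt "16 0 -45 -5 0 0 0" --pt "16 0 -45 -5 0 0 0" --pt "16 0 -45 -5 0 0 0" --pt "16 0 -45 -5 0 0 0" --pt "16 0 -45 -5 0 0 0" --pt "16 0 -45 -5 0 0 0" --pt "16 0 -45 -5 0 0 0" --pt "16 0 0 0 0 0 0" --pt "16 0 0 0 0 0 0"

```text
time_s: 7.65
tool_pos: [0.371, 0.5457, 0.1923]
tool_rot: [179.9, -0.0, 38.0]
force: [0.8, -1.1, 0.0]
grip_width: 0.0159
```

```bash
python3 m.py 5 "(.605,-.001)" "(.606,.001)"; python3 - <<'E'
import cv2,numpy as np
for c in("top","side"):
    a=cv2.imread(f"pics/{c}1.png").astype(int);b=cv2.imread(f"pics/{c}5.png").astype(int)
    d=(cv2.GaussianBlur(np.abs(a-b).max(2).astype(np.float32),(0,0),1)>25).astype(np.uint8)
    print(c,[s[:5].tolist() for s in cv2.connectedComponentsWithStats(d)[2][1:] if s[4]>8])
E
```

```text
top disc [ 0.6051 -0.001 ] 39.1 fig [0.6068 0.0015] 0.944 rel mm [1.7 2.5] dist 3.0 dir 55.0
side disc [ 0.604  -0.0021] 17.3 fig [ 0.6064 -0.0015] 0.899 rel mm [2.4 0.6] dist 2.5 dir 14.8
top [[307, 233, 26, 28, 488], [0, 340, 176, 140, 12099]]
side [[311, 203, 31, 36, 809], [585, 418, 55, 62, 1787]]
```

View pics/o5.png

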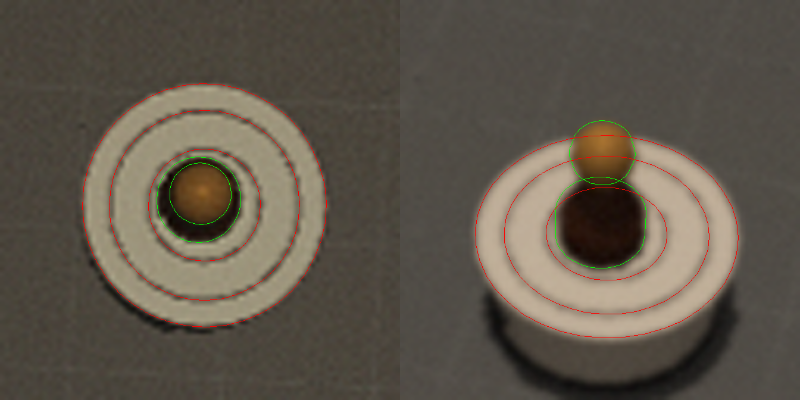

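Both views show the figure upright with its foot inside the smallest ring, 2.5–3 mm off centre. Only the figure and the arm changed between the before and after pictures.

```bash
python3 -c "
from cell import env
print(env.sign_off())"
```

```text
the job is handed in; nothing more can be done
None
```

The figure now stands upright on the turntable with its whole foot inside the smallest ring, and the job is handed in.

I held the two fingertips 16 mm apart and pushed the foot about 5 mm above the disc. The push was about 20 mm towards the middle, at 25–30 mm/s. I then backed the arm well clear.

- **Position:** the last check put the foot 3.0 mm from the disc's centre in the top view and 2.5 mm in the side view, against a limit of 6 mm. The two views disagree on direction by about 2 mm in y, which is within the stated calibration error.
- **Other objects:** the turntable measured the same before and after to within about 0.2 mm. Comparing the before and after pictures showed changes only at the figure and the arm, so the phone, glass, skittle and tin did not visibly move.
- **Gaps in the checks:** the gripper hid the figure during the push, so I could not watch it slide. One side-view measurement failed because the arm was in the way, and I repeated it after moving the arm. The sign-off gave no verdict.

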